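# Complete a cell carrier and lift it level off its dock

### The job

This cell carrier has to go to the welder full: take the spare cell that stands alone on the bench and set it down, upright and without dropping it, to the bottom of the carrier's one empty pocket while the carrier sits on its dock. Then grip the carrier by its handle, lift it straight up off the locating pins, keeping it level so that no cell tips, and finish holding it still and level about 12 cm above the dock: do not put it down or let go. Do not tip any cell over, and leave the other things on the bench where they are.

Things in the scene. Friction and masses are not known exactly. Their poses are not given: they have to be found in the camera images.
- dock: fixed aluminium base plate, 86 mm (x) x 300 (y) x 10, flat on the bench, with two upright steel locating pins, 10 mm thick and 17 mm tall with tapered tops, 122 mm either side of its middle along y. Origin: centre of its underside. The carrier sits on the plate, axes parallel to the dock's.
- carrier: off-white plastic block 56 mm (x) x 222 (y) x 34, with an ear at each end (269 mm overall) whose 13 mm hole sits over a dock pin. Origin: centre of its underside, z up. Four round pockets, 36 mm wide, 26 deep, floor 8 mm above the underside, in a row at y = -86, -44, 44, 86 mm; three hold a cell, one is empty. About 0.24 kg bare, 0.8 kg full and then balanced about its handle.
- handle: the carrier's rigid handle, at its middle: a black bar 16 mm thick (carrier x) x 44 long (y) x 28 high on two posts, spanning 70 to 98 mm above the carrier's underside (seated cells reach 80 mm). Origin: middle of the carrier, 34 mm above its underside, so the bar's middle is 50 mm above it. Grip across the 16 mm.
- pocket0 (a point): centre of the floor of the pocket at y = -86 mm in the carrier
- pocket1 (a point): centre of the floor of the pocket at y = -44 mm in the carrier
- pocket2 (a point): centre of the floor of the pocket at y = +44 mm in the carrier
- pocket3 (a point): centre of the floor of the pocket at y = +86 mm in the carrier
- cell_a: a cell already standing in one of the pockets: grey upright can 32 mm in diameter, 72 mm tall, 0.14 kg. Origin: centre of its underside, z along its length.
- cell_b: as cell_a, standing in another pocket
- cell_c: as cell_a, standing in another pocket
- spare_cell: the spare cell, same size as the others (32 mm diameter, 72 mm tall, 0.14 kg), standing upright alone on the bench to the left or right of the dock. Origin: centre of its underside, z along its length. (Two cells lying on their sides in the green tray are rejects and stay there.)
- spool: small blue-flanged spool of solder, 56 mm diameter, 38 mm tall, standing on the side of the dock opposite to the spare cell; to be left alone
- driver: red-handled screwdriver 197 mm long lying flat, 29 mm high, at the back left; to be left alone. Origin: centre of its underside
- pliers: red-handled side cutters, 141 mm long, 11 mm high, lying at the back right; to be left alone
- marker: black marker pen, 130 mm long, 18 mm high, lying at the back; to be left alone
- tin: small round tin, 51 mm diameter, 21 mm tall, at the back; to be left alone

How it is judged:
By the outcome, as a careful person would: the job done as asked, in the order asked, and still so for the second after the job is handed in, while the arm keeps its last pose, push and grip.
It also fails if it takes over 56 s, if anything falls off the work surface, if the arm or the gripper's body presses on something with over 40 N, if the wrist force passes 120 N, or if a joint passes its speed limit or range.

### The arm

A 6-joint arm with a two-finger parallel gripper is mounted at the origin on a cart in front of the work surface, level with it; the furniture and walls round the work are solid. World frame = base frame: x ahead of the robot, y to its left, z up, the work surface at z = 0. Lengths are in m, angles in rad, forces in N, time in s.
With the tool pointing down it reaches from about 0.375 to 0.925 m from the base axis. Payload 5.7 kg.
Tool frame: the origin (TCP) lies at the very end of the fingers, on their centre line; the grasp point (between the pads) lies 19 mm behind it; z points along the fingers, y is the line along which they close (so a half turn about z gives the same grasp; the last joint's range is limited). The gripper opens to 85 mm and grips with 20 to 120 N. Pads are 22 mm wide; open, the fingers measure 114 mm over their backs; the gripper's body (76 mm by 85 mm) begins 54 mm behind the grasp point. The pads swing forward as they close: fully open they stand 13 mm farther back than shut.
Start: joints at [1.075, 0.359, 1.51, -0, 1.272, -0.115], TCP at [0.223, 0.557, 0.231] pointing down, gripper open.
Joint ranges: [-2.97, 2.97], [-1.01, 2.36], [0.21, 2.38], [-0.96, 4.11], [0.2, 2.71], [-2.98, 2.98]. Speed limits (rad/s): [2.39, 2.39, 3.14, 3.14, 3.14, 3.14].

### API

Orientations are given as [roll, pitch, yaw] about the fixed x, y, z axes, in that order (R = Rz(yaw) Ry(pitch) Rx(roll)).
In Python, from rig import manip gives the robot as it stands.
- The arm moves only by the tool servo_tool, never from a script. Its argument "moves" is a list that holds one entry, the list of rows, each a list of 7 numbers: the shift along the world's x, y, z in m, then the turn, a rotation vector about the world's x, y, z in rad, then the closure, from 0 (fully open) to 1 (shut). In form: [[[x, y, z, wx, wy, wz, grip], ...]]. A call has 1 to 20 rows; each row shifts and turns the commanded pose from where the row before left it; what a row does not reach is not made up. A row lasts 1/12 s, in which the tool goes at most 41.7 mm and 7.16 degrees, less where a joint would pass 70% of its speed; a pose out of reach is approached as far as the arm can. A call is refused whole if a number of a shift passes 0.0417 or a number of a turn 0.125, either way. A call with a gripper value outside its range is refused whole. The fingers move at their own pace and stop on an object; "grip_force" is the grip in N (left out, the last holds). Time passes only in rows, so rows that do not move let the fingers close. It gives the time, the measured TCP pose, the force, the opening and the grip force at its end, in the units of the state.
- manip.sense(): the state, without advancing time (a new reading comes with each control period).
- manip.get_image(name): name is "scene" or "top"; returns a dict with "frame" (400x640x3 uint8, red, green, blue), "z_map" (400x640 float32, m along the optical axis (not along the pixel's ray), 0 where there is no reading), "fx", "fy", "cx", "cy" (pixels), "distortion" ([k1, k2, p1, p2, k3] as OpenCV has them; the pictures are not rectified), "world_from_camera" (4x4, takes a point from camera to world coordinates). Camera axes: x right, y down, z forward; pixel columns grow to the right and rows downward; lengths in m; the calibration is good to about 2 mm. A picture is of the moment at which its call begins.
- manip.finish_job(): hands the job in; it is judged then, once.
The state is a dict: "time_s": time; "joints": joint angles; "qvel": joint speeds; "joint_torque": joint torques, N m; "eef_pos": TCP position; "ee_rot": TCP orientation; "contact_force": force on the tool from outside, world axes, zero at the start; "ft_torque": the same for the moment, N m; "width": finger opening in m; "grasp_force": force on a finger pad.
Only numpy, scipy, OpenCV 4.12 (cv2) and the standard library are available. Lean on these libraries where they do the work, as an engineer would, in place of code of your own. Each camera call takes 0.05 s, during which the arm holds its last target. There are 200 camera calls.

## Working session

There is one attempt and no reset: what is moved stays moved. The work goes in short steps, Python scripts to look and compute and a tool call to move; the robot and the scene stay as the last step left them, time stands still between calls to the robot, and variables do not carry over. Pictures are saved under pics/ and viewed, at most 10 in all, crops included, and the job is handed in when it is done.

Besides the shell and the picture viewer there is one more tool, called after ">>>" as a command line: name --argument value ..., lists and objects as JSON in quotes. servo_tool: Moves the arm, as the interface text tells. Its arguments: {"type":"object","properties":{"moves":{"type":"array"},"grip_force":{"type":"number"}},"required":["moves"]}

```bash
mkdir -p pics; cat > h.py <<'E'
import numpy as np, cv2
from rig import manip
def grab(n,f=None):
    d=manip.get_image(n)
    if f: cv2.imwrite('pics/'+f,d['frame'][:,:,::-1])
    return d
def cloud(d):
    h,w=d['z_map'].shape
    u,v=np.meshgrid(np.arange(w),np.arange(h))
    K=np.array([[d['fx'],0,d['cx']],[0,d['fy'],d['cy']],[0,0,1.]])
    p=cv2.undistortPoints(np.stack([u,v],-1).reshape(-1,1,2).astype(np.float32),K,np.array(d['distortion'],float)).reshape(h,w,2)
    z=d['z_map'][...,None]
    P=np.concatenate([p*z,z],-1); T=np.array(d['world_from_camera'])
    W=P@T[:3,:3].T+T[:3,3]; W[d['z_map']==0]=np.nan
    return W
E
python3 - <<'E'
from h import *
a=grab('top','t0.png');b=grab('scene','s0.png')
print(np.round(a['world_from_camera'],3),np.round(b['world_from_camera'],3))
np.savez('c0.npz',t=cloud(a),s=cloud(b)); print(manip.sense())
E
```

```text
[[ 0.024 -0.994  0.106  0.47 ]
 [-1.    -0.025 -0.003  0.01 ]
 [ 0.005 -0.105 -0.994  0.954]
 [ 0.     0.     0.     1.   ]] [[ 0.545 -0.595  0.591 -0.013]
 [-0.838 -0.38   0.39  -0.381]
 [-0.008 -0.708 -0.706  0.733]
 [ 0.     0.     0.     1.   ]]
{'time_s': 0.1, 'joints': array([ 1.07493129e+00,  3.59456244e-01,  1.51136563e+00,  2.70758849e-05,
        1.27250012e+00, -1.15074214e-01]), 'qvel': array([ 8.26938313e-04, -2.27588728e-03, -4.19466123e-04, -3.35399846e-05,
       -2.48199629e-04,  8.46836143e-04]), 'joint_torque': array([-5.23073322e-04, -5.28648913e+01, -2.79356343e+01, -2.42751867e-04,
        5.05556804e-03, -1.46024739e-06]), 'eef_pos': array([0.2226721 , 0.55646621, 0.23050803]), 'ee_rot': array([-3.13987771e+00, -2.24259475e-04,  2.76079366e+00]), 'contact_force': array([0.53477453, 0.531453  , 0.12853262]), 'ft_torque': array([ 0.02569535, -0.03370511,  0.00672129]), 'grasp_force': 0.0, 'width': 0.08527974036809109}
```

View pics/t0.png

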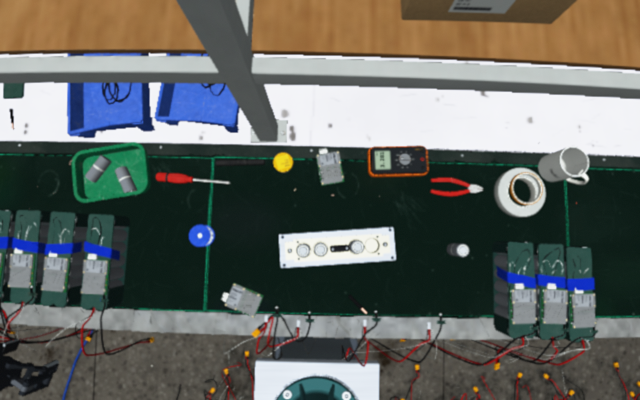

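View pics/s0.png

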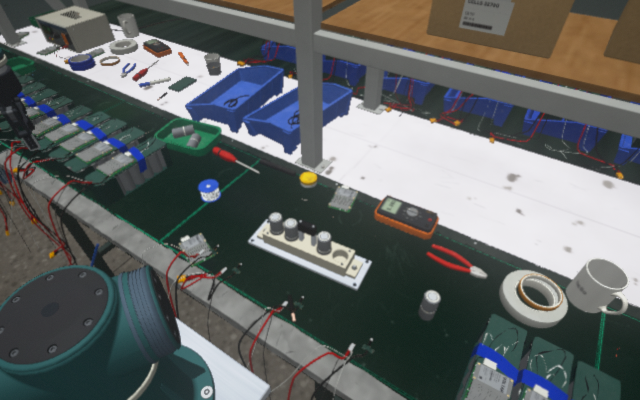

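The top view shows cells at about (303,250), (320,248) and (357,245). The empty pocket is at (373,244), which is the -y end (pocket0). The spare is at (459,250), the handle at (345,247), and the spool at (201,236) on the opposite side.

```bash
cat > m.py <<'E'
from h import *
import sys
def circ(P):
    A=np.c_[2*P[:,:2],np.ones(len(P))];s=np.linalg.lstsq(A,(P[:,:2]**2).sum(1),rcond=None)[0];return s[:2],np.sqrt(s[2]+s[:2]@s[:2])
def sel(W,u0,u1,v0,v1,z0,z1):
    P=W[v0:v1,u0:u1].reshape(-1,3);P=P[np.isfinite(P[:,2])];return P[(P[:,2]>z0)&(P[:,2]<z1)]
def mid(P): # centre of the min enclosing circle of disc points
    c,r=cv2.minEnclosingCircle((P[:,:2]*1000).astype(np.float32));return np.round(c,1),round(r,1),np.round(P.mean(0)*1000,1),len(P)
if __name__=='__main__':
    c=np.load('c0.npz')
    for n in 'ts':
        W=c[n];F=W.reshape(-1,3);F=F[np.isfinite(F[:,2])]
        def box(x0,x1,y0,y1,z0,z1): return F[(F[:,0]>x0)&(F[:,0]<x1)&(F[:,1]>y0)&(F[:,1]<y1)&(F[:,2]>z0)&(F[:,2]<z1)]
        print(n,'bench',np.nanmedian(box(.4,.5,-.15,.15,-.02,.02)[:,2]) )
        S=box(.4,.7,-.4,-.2,.06,.085);print('spare',mid(S))
        C=box(.4,.7,-.2,.2,.083,.1)
        lab=np.zeros(0)
        Q=C.copy()
        # cluster by connected distance
        from scipy.cluster.hierarchy import fcluster,linkage
        l=fcluster(linkage(Q[:,:2],'single'),.006,'distance')
        for k in set(l):
            if (l==k).sum()>8: print('cl',mid(Q[l==k]))
        for nm,z0,z1 in(('dock',.004,.016),('block',.036,.05),('bar',.1,.115)):
            B=box(.4,.7,-.2,.2,z0,z1)
            if len(B)>5: r=cv2.minAreaRect((B[:,:2]*1000).astype(np.float32));print(nm,np.round(r[0],1),np.round(r[1],1),round(r[2],2),np.median(B[:,2]),len(B))
        # shelf above
        H=F[(F[:,2]>.15)&(np.hypot(F[:,0],F[:,1])>.2)];print('high x min',H[:,0].min() if len(H) else None)
E
python3 m.py
```

```text
t bench 0.005770434775806688
spare (array([ 446.1, -347.6]), 16.3, array([ 446.2, -346.1,   69. ]), 140)
cl (array([448.1, -87.3]), 15.8, array([448.1, -87. ,  87.4]), 143)
cl (array([436.2,  42.2]), 16.1, array([436.4,  42.2,  87.1]), 149)
cl (array([4.401e+02, 2.000e-01]), 16.1, array([4.403e+02, 1.000e-01, 8.720e+01]), 143)
dock [549.1  -1.6] [298.1 396.9] 1.23 0.00804010349149109 2287
block [ 509.8 -102.6] [188.5 377.2] 48.15 0.042298477678692215 1227
bar [444.2 -43.1] [15.6 42.8] 7.07 0.10606074919150504 128
high x min 0.1844344116136133
s bench 0.009525925940476854
spare (array([ 445.4, -349.1]), 16.9, array([ 442.2, -348.8,   71.5]), 221)
cl (array([435.5,  40. ]), 16.6, array([433.8,  38.4,  89.1]), 123)
cl (array([439.1,  -2.1]), 16.7, array([437.7,  -2.9,  89.2]), 129)
cl (array([441.9, -46.1]), 21.9, array([437.6, -49.4,  91.9]), 85)
cl (array([447.7, -89.9]), 18.1, array([445.2, -90.4,  89.2]), 142)
dock [549.3  -3.9] [300.3 397.4] 1.95 0.010157319243063012 1784
block [ 517.3 -111.1] [183.6 385. ] 52.82 0.04445516224883761 1199
bar [443.1 -46.2] [16.2 42.4] 5.46 0.10782755124033178 136
high x min 0.18330517422917436
```

>>> servo_tool --moves '[[[0.018,-0.033,0,0,0,-0.0785,0],[0.018,-0.033,0,0,0,-0.0785,0],[0.018,-0.033,0,0,0,-0.0785,0],[0.018,-0.033,0,0,0,-0.0785,0],[0.018,-0.033,0,0,0,-0.0785,0],[0.018,-0.033,0,0,0,-0.0785,0],[0.018,-0.033,0,0,0,-0.0785,0],[0.018,-0.033,0,0,0,-0.0785,0],[0.018,-0.033,0,0,0,-0.0785,0],[0.018,-0.033,0,0,0,-0.0785,0],[0.018,-0.033,0,0,0,-0.0785,0],[0.018,-0.033,0,0,0,-0.0785,0],[0.018,-0.033,0,0,0,-0.0785,0],[0.018,-0.033,0,0,0,-0.0785,0]]]'

```text
time_s: 1.27
eef_pos: [0.4752, 0.0932, 0.2311]
ee_rot: [-3.141, -0.0, 1.658]
contact_force: [-0.5, 0.4, -0.4]
width: 0.0854
grasp_force: 0.0
```

>>> servo_tool --moves '[[[-0.002,-0.0315,0,0,0,0,0],[-0.002,-0.0315,0,0,0,0,0],[-0.002,-0.0315,0,0,0,0,0],[-0.002,-0.0315,0,0,0,0,0],[-0.002,-0.0315,0,0,0,0,0],[-0.002,-0.0315,0,0,0,0,0],[-0.002,-0.0315,0,0,0,0,0],[-0.002,-0.0315,0,0,0,0,0],[-0.002,-0.0315,-0.01,0,0,0,0],[-0.002,-0.0315,-0.01,0,0,0,0],[-0.002,-0.0315,-0.02,0,0,0,0],[-0.002,-0.0315,-0.02,0,0,0,0],[-0.002,-0.0315,-0.02,0,0,0,0],[-0.002,-0.0315,-0.02,0,0,0,0],[0,0,0,0,0,0,0],[0,0,0,0,0,0,0]]]'

```text
time_s: 2.6
eef_pos: [0.4459, -0.3466, 0.1296]
ee_rot: [-3.139, -0.003, 1.659]
contact_force: [-0.3, -0.2, -0.1]
width: 0.0853
grasp_force: 0.0
```

>>> servo_tool --grip_force 40 --moves '[[[0,-0.0017,-0.0136,0,0,0.002,0],[0,0,-0.02,0,0,0,0],[0,0,-0.02,0,0,0,0],[0,0,-0.02,0,0,0,0],[0,0,-0.01,0,0,0,0],[0,0,-0.01,0,0,0,0],[0,0,0,0,0,0,0],[0,0,0,0,0,0,0.4],[0,0,0,0,0,0,0.5],[0,0,0,0,0,0,0.7],[0,0,0,0,0,0,0.8],[0,0,0,0,0,0,0.9],[0,0,0,0,0,0,1],[0,0,0,0,0,0,1],[0,0,0,0,0,0,1],[0,0,0,0,0,0,1]]]'

```text
time_s: 3.93
eef_pos: [0.4473, -0.3482, 0.0385]
ee_rot: [3.141, 0.001, 1.664]
contact_force: [-0.8, 0.6, 5.8]
width: 0.0316
grasp_force: 39.2
```

>>> servo_tool --moves '[[[0,0,0.01,0,0,0,1],[0,0,0.02,0,0,0,1],[0,0,0.03,0,0,0,1],[0,0,0.03,0,0,0,1],[0,0,0.02,0,0,0,1],[0,0.01,0.01,0,0,0,1],[0,0.025,0,0,0,0,1],[0.001,0.03,0,0,0,0,1],[0.001,0.03,0,0,0,0,1],[0.001,0.03,0,0,0,0,1],[0.001,0.03,0,0,0,0,1],[0.001,0.03,0,0,0,0,1],[0,0.02,0,0,0,0,1],[0,0.0137,0,0,0,0,1],[0,0,0,0,0,0,1],[0,0,0,0,0,0,1],[0,0,0,0,0,0,1]]]'

```text
time_s: 5.35
eef_pos: [0.4518, -0.1291, 0.1575]
ee_rot: [-3.141, 0.0, 1.664]
contact_force: [0.3, -0.5, -1.7]
width: 0.031
grasp_force: 39.7
```

```bash
python3 - <<'E'
from h import *
a=grab('top');b=grab('scene')
np.savez('c1.npz',t=cloud(a),s=cloud(b))
k=lambda d:cv2.resize(d['frame'][:,:,::-1][180:320,220:420],(600,420),interpolation=cv2.INTER_CUBIC)
cv2.imwrite('pics/s1.png',cv2.resize(b['frame'][:,:,::-1][160:320,220:420],(750,600)))
W=cloud(b);F=W.reshape(-1,3)
# near vertical side surface of the held cell
m=(F[:,2]>.11)&(F[:,2]<.3)&(abs(F[:,0]-.45)<.05)&(abs(F[:,1]+.13)<.05)
P=F[m]
for z in np.arange(.11,.2,.01):
    q=P[(P[:,2]>z)&(P[:,2]<=z+.01)]
    if len(q): print(round(z,2),len(q),np.round(q.min(0)*1e3,1),np.round(q.max(0)*1e3,1))
s=manip.sense();print(s['eef_pos'],s['ee_rot'],s['contact_force'],s['width'])
E
```

```text
0.12 38 [ 433.1 -146.6  122.1] [ 452.7 -120.2  129.9]
0.13 49 [ 434.  -146.5  130.5] [ 457.9 -119.2  139.8]
0.14 50 [ 432.8 -147.1  140.4] [ 456.3 -119.   149.9]
0.15 23 [ 429.6 -146.7  150.4] [ 454.7 -128.6  159.6]
0.16 39 [ 422.9 -146.9  160.5] [ 474.2 -125.7  169.9]
0.17 58 [ 421.2 -146.7  170.1] [ 473.8 -125.7  179.8]
0.18 72 [ 421.1 -146.4  180.3] [ 472.3 -126.1  190. ]
0.19 57 [ 425.4 -146.6  190.1] [ 472.5 -120.9  199.6]
[ 0.4520426  -0.12974047  0.15761094] [-3.1414972e+00  2.4007493e-04  1.6629970e+00] [ 2.19132643  0.14180281 -1.41296796] 0.03137825899034152
```

View pics/s1.png

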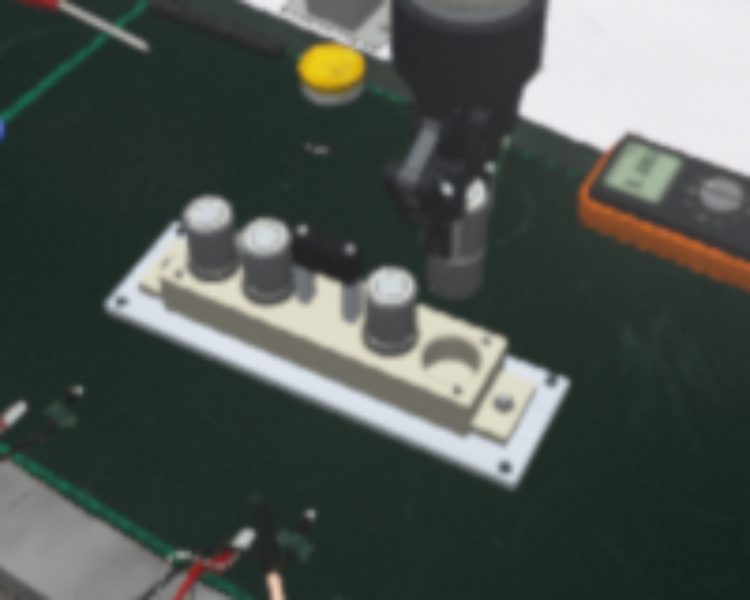

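The view shows the cell held upright, around (455,260) in the crop, above the empty pocket at (452,350). I'll compare the held cell with the seated ones in the same camera, using cylinder fits.

```bash
cat > fit.py <<'E'
from h import *
from scipy.optimize import least_squares
def cyl(W,c,z0,z1,r=.016):
    F=W.reshape(-1,3);F=F[np.isfinite(F[:,2])];c=np.array(c)
    for i in range(4):
        P=F[(F[:,2]>z0)&(F[:,2]<z1)&(np.hypot(*(F[:,:2]-c).T)<.020)]
        s=least_squares(lambda p:np.hypot(P[:,0]-p[0],P[:,1]-p[1])-r,c,loss='soft_l1',f_scale=.001);c=s.x
    return np.round(c*1e3,1),len(P),round(np.std(s.fun)*1e3,2)
E
python3 - <<'E'
from fit import *
c0=np.load('c0.npz');c1=np.load('c1.npz')
W=c1['s']
print('held',cyl(W,(.452,-.13),.122,.146))
for p in((.436,.042),(.440,0),(.448,-.088)): print('seat',cyl(c0['s'],p,.05,.084),cyl(W,p,.05,.084))
print('spare0',cyl(c0['s'],(.446,-.348),.015,.065))
# pocket: block-top points around the hole, and wall points inside
F=c0['s'].reshape(-1,3)
P=F[(F[:,2]>.021)&(F[:,2]<.038)&(np.hypot(F[:,0]-.451,F[:,1]+.131)<.022)]
s=least_squares(lambda p:np.hypot(P[:,0]-p[0],P[:,1]-p[1])-.018,[.451,-.13],loss='soft_l1',f_scale=.001);print('pocket wall s',s.x*1e3,len(P),np.std(s.fun)*1e3)
F=c0['t'].reshape(-1,3)
P=F[(F[:,2]>.005)&(F[:,2]<.032)&(np.hypot(F[:,0]-.451,F[:,1]+.131)<.022)]
from m import mid; print('pocket floor t',mid(P))
F=c1['t'].reshape(-1,3);P=F[(F[:,2]>.083)&(F[:,2]<.1)&(np.hypot(F[:,0]-.4484,F[:,1]+.087)<.02)];print(mid(P))
E
```

```text
held (array([ 450.5, -130.5]), 116, np.float64(0.72))
seat (array([436.2,  40.8]), 127, np.float64(0.91)) (array([436.1,  40.8]), 127, np.float64(0.86))
seat (array([440.1,  -0.8]), 130, np.float64(0.9)) (array([440.2,  -1. ]), 130, np.float64(0.75))
seat (array([447.9, -88.6]), 133, np.float64(0.75)) (array([448.1, -88.5]), 131, np.float64(0.65))
spare0 (array([ 446.2, -348.6]), 213, np.float64(0.63))
pocket wall s [ 451.70493173 -130.4918298 ] 70 1.9115565100319243
pocket floor t (array([ 451.1, -131.9]), 17.4, array([ 451.1, -132.3,   17.4]), 152)
(array([447.8, -87.1]), 15.9, array([447.8, -87.2,  87.1]), 139)
```

>>> servo_tool --moves '[[[0.0013,0.0001,-0.01,0,0,0,1],[0,0,-0.015,0,0,0,1],[0,0,-0.015,0,0,0,1],[0,0,-0.01,0,0,0,1],[0,0,-0.01,0,0,0,1],[0,0,-0.007,0,0,0,1],[0,0,0,0,0,0,1],[0,0,0,0,0,0,1],[0,0,0,0,0,0,1]]]'

```text
time_s: 6.2
eef_pos: [0.4536, -0.1292, 0.0909]
ee_rot: [3.141, 0.0, 1.663]
contact_force: [-0.0, -0.3, -1.0]
width: 0.0315
grasp_force: 39.7
```

```bash
python3 - <<'E'
from fit import *
b=grab('scene');W=cloud(b)
print('held',cyl(W,(.452,-.13),.055,.078));print(cyl(W,(.448,-.088),.05,.084))
cv2.imwrite('pics/s2.png',cv2.resize(b['frame'][:,:,::-1][200:300,290:390],(600,600),interpolation=cv2.INTER_CUBIC))
s=manip.sense();print(s['eef_pos'],s['ee_rot'],s['contact_force'],s['time_s'])
E
```

```text
held (array([ 451.8, -130.4]), 96, np.float64(0.65))
(array([447.9, -88.7]), 128, np.float64(0.75))
[ 0.45376897 -0.12928225  0.09107099] [3.14081558e+00 4.95896247e-04 1.66349055e+00] [-0.3923029   0.21178437 -0.87442539] 6.25
```

View pics/s2.png

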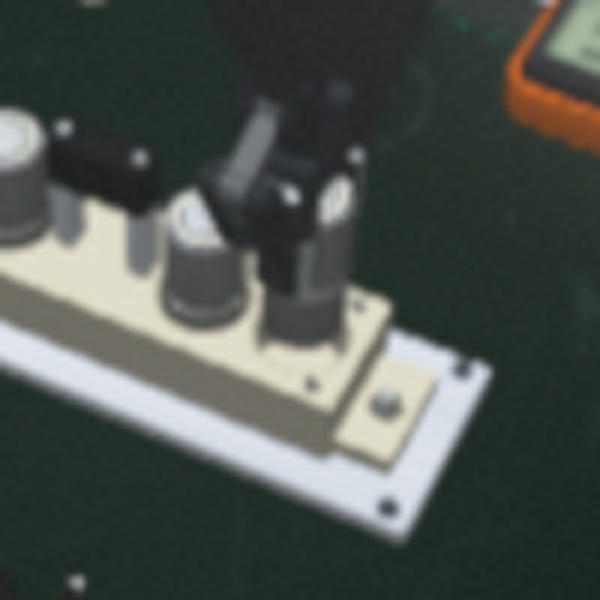

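The cell's bottom edge, around (300,335), now sits just above the pocket mouth, and the fit matches the target (451.8, -130.4). I'll insert gently.

>>> servo_tool --moves '[[[0,0,-0.005,0,0,0,1],[0,0,-0.004,0,0,0,1],[0,0,-0.003,0,0,0,1],[0,0,-0.002,0,0,0,1],[0,0,0,0,0,0,1],[0,0,0,0,0,0,1]]]'

```text
time_s: 6.75
eef_pos: [0.4532, -0.1288, 0.0765]
ee_rot: [-3.141, -0.0, 1.664]
contact_force: [-0.3, 0.5, -1.0]
width: 0.0309
grasp_force: 39.7
```

>>> servo_tool --moves '[[[0,0,-0.004,0,0,0,1],[0,0,-0.004,0,0,0,1],[0,0,-0.004,0,0,0,1],[0,0,-0.003,0,0,0,1],[0,0,-0.002,0,0,0,1],[0,0,0,0,0,0,1],[0,0,0,0,0,0,1]]]'

```text
time_s: 7.33
eef_pos: [0.4532, -0.1289, 0.0595]
ee_rot: [-3.141, -0.0, 1.664]
contact_force: [-0.1, -0.2, -1.5]
width: 0.0315
grasp_force: 39.7
```

>>> servo_tool --moves '[[[0,0,-0.001,0,0,0,1],[0,0,-0.001,0,0,0,1],[0,0,-0.001,0,0,0,1],[0,0,0,0,0,0,1],[0,0,0,0,0,0,1]]]'

```text
time_s: 7.75
eef_pos: [0.4533, -0.1289, 0.0567]
ee_rot: [-3.142, 0.0, 1.664]
contact_force: [-0.4, -0.0, -2.1]
width: 0.0314
grasp_force: 39.8
```

>>> servo_tool --moves '[[[0,0,-0.001,0,0,0,1],[0,0,-0.001,0,0,0,1],[0,0,0,0,0,0,1],[0,0,0,0,0,0,1]]]'

```text
time_s: 8.08
eef_pos: [0.4532, -0.1291, 0.0561]
ee_rot: [3.142, 0.001, 1.664]
contact_force: [-4.2, 0.8, 19.0]
width: 0.0314
grasp_force: 40.8
```

>>> servo_tool --moves '[[[0,0,0.001,0,0,0,1],[0,0,0,0,0,0,0.7],[0,0,0,0,0,0,0.4],[0,0,0,0,0,0,0.2],[0,0,0,0,0,0,0],[0,0,0,0,0,0,0],[0,0,0,0,0,0,0],[0,0,0,0,0,0,0],[0,0,0,0,0,0,0]]]'

```text
time_s: 8.83
eef_pos: [0.4533, -0.1289, 0.0556]
ee_rot: [-3.141, -0.0, 1.664]
contact_force: [-0.9, 0.2, -0.2]
width: 0.0854
grasp_force: 0.0
```

>>> servo_tool --moves '[[[0,0,0.01,0,0,0,0],[0,0,0.02,0,0,0,0],[0,0,0.03,0,0,0,0],[0,0,0.03,0,0,0,0],[0,0,0.01,0,0,0,0],[-0.0008,0.0096,0,0,0,0,0],[-0.002,0.022,0,0,0,0,0],[-0.002,0.022,0,0,0,0,0],[-0.002,0.022,0,0,0,0,0],[-0.001,0.01,0,0,0,0,0],[0,0,0,0,0,0,0],[0,0,0,0,0,0,0]]]'

```text
time_s: 9.83
eef_pos: [0.4451, -0.0429, 0.155]
ee_rot: [-3.14, 0.0, 1.666]
contact_force: [0.4, -0.5, -1.0]
width: 0.0851
grasp_force: 0.0
```

```bash
python3 - <<'E'
from fit import *
b=grab('scene');W=cloud(b)
for p in((.436,.041),(.440,-.001),(.448,-.088),(.452,-.130)): print(cyl(W,p,.05,.084))
F=W.reshape(-1,3);
for p in((.436,.041),(.440,-.001),(.448,-.088),(.452,-.130)):
  print('top',np.nanpercentile(F[np.hypot(F[:,0]-p[0],F[:,1]-p[1])<.014,2],[50,80,95]))
cv2.imwrite('pics/s3.png',cv2.resize(b['frame'][:,:,::-1][160:320,220:420],(750,600),interpolation=cv2.INTER_CUBIC))
s=manip.sense();print(s['eef_pos'],s['ee_rot'],s['contact_force'],s['time_s'])
E
```

```text
(array([436.1,  40.8]), 127, np.float64(0.81))
(array([439.7,  -1.1]), 129, np.float64(0.8))
(array([448. , -88.5]), 129, np.float64(0.79))
(array([ 452. , -129.9]), 130, np.float64(0.68))
top [0.08976242 0.09127276 0.09275925]
top [0.09013473 0.09129452 0.09232329]
top [0.37855732 0.43733432 0.46223602]
top [0.08995512 0.09124634 0.09231386]
[ 0.44548026 -0.04353874  0.15523596] [-3.14100764e+00  3.02975093e-04  1.66470841e+00] [ 0.11472543 -0.0697625  -0.28029347] 9.8833
```

View pics/s3.png

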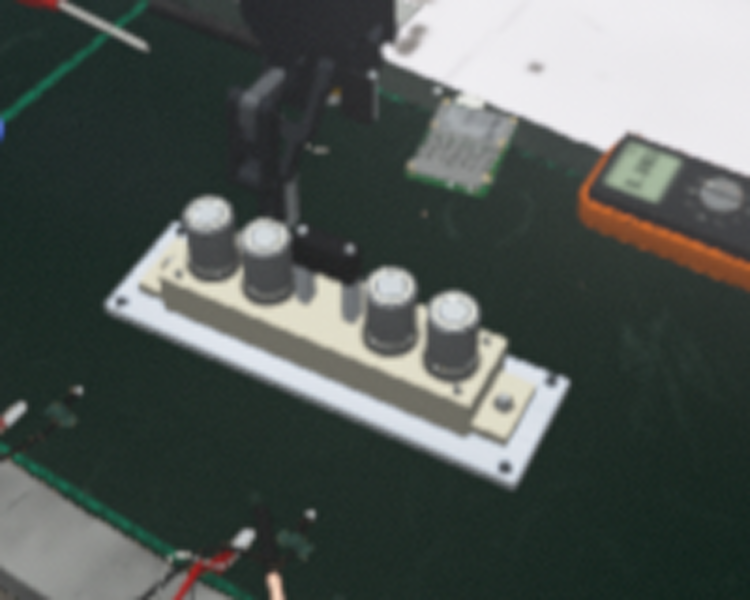

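>>> servo_tool --grip_force 90 --moves '[[[0,0,-0.016,0,0,-0.002,0],[0,0,-0.02,0,0,0,0],[0,0,-0.02,0,0,0,0],[0,0,-0.015,0,0,0,0],[0,0,-0.01,0,0,0,0],[0,0,0,0,0,0,0],[0,0,0,0,0,0,0.3],[0,0,0,0,0,0,0.5],[0,0,0,0,0,0,0.6],[0,0,0,0,0,0,0.7],[0,0,0,0,0,0,0.8],[0,0,0,0,0,0,0.9],[0,0,0,0,0,0,1],[0,0,0,0,0,0,1],[0,0,0,0,0,0,1],[0,0,0,0,0,0,1]]]'

```text
time_s: 11.22
eef_pos: [0.4453, -0.0434, 0.0751]
ee_rot: [-3.142, 0.0, 1.662]
contact_force: [-2.8, -1.1, 6.7]
width: 0.0148
grasp_force: 88.3
```

>>> servo_tool --moves '[[[0,0,0.001,0,0,0,1],[0,0,0.002,0,0,0,1],[0,0,0.003,0,0,0,1],[0,0,0.003,0,0,0,1],[0,0,0.002,0,0,0,1],[0,0,0.001,0,0,0,1],[0,0,0,0,0,0,1],[0,0,0,0,0,0,1]]]'

```text
time_s: 11.88
eef_pos: [0.4455, -0.0433, 0.0867]
ee_rot: [3.142, 0.0, 1.662]
contact_force: [0.1, 0.5, -7.9]
width: 0.0147
grasp_force: 87.8
```

>>> servo_tool --moves '[[[0,0,0.003,0,0,0,1],[0,0,0.006,0,0,0,1],[0,0,0.008,0,0,0,1],[0,0,0.01,0,0,0,1],[0,0,0.01,0,0,0,1],[0,0,0.01,0,0,0,1],[0,0,0.01,0,0,0,1],[0,0,0.01,0,0,0,1],[0,0,0.01,0,0,0,1],[0,0,0.01,0,0,0,1],[0,0,0.008,0,0,0,1],[0,0,0.007,0,0,0,1],[0,0,0.004,0,0,0,1],[0,0,0.002,0,0,0,1],[0,0,0,0,0,0,1],[0,0,0,0,0,0,1],[0,0,0,0,0,0,1],[0,0,0,0,0,0,1]]]'

```text
time_s: 13.38
eef_pos: [0.4451, -0.0432, 0.1942]
ee_rot: [-3.14, -0.0, 1.662]
contact_force: [-0.1, -0.1, -8.3]
width: 0.0148
grasp_force: 88.0
```

```bash
python3 - <<'E'
from fit import *
b=grab('scene');W=cloud(b);F=W.reshape(-1,3)
for p in((.436,.041),(.440,-.001),(.448,-.088),(.452,-.130)):
  q=F[(np.hypot(F[:,0]-p[0],F[:,1]-p[1])<.014)&(F[:,2]>.19)&(F[:,2]<.225)];print(cyl(W,p,.17,.204),'top',np.percentile(q[:,2],[50,90]))
q=F[(abs(F[:,0]-.444)<.05)&(abs(F[:,1]+.044)<.13)&(F[:,2]>.160)&(F[:,2]<.169)]
A=np.c_[q,][:, :2];s=np.linalg.lstsq(np.c_[A,np.ones(len(A))],q[:,2],rcond=None)[0];print('block top plane',s[:2],len(q),q[:,2].mean())
cv2.imwrite('pics/s4.png',b['frame'][:,:,::-1])
s=manip.sense();print(s['eef_pos'],s['ee_rot'],s['contact_force'],s['ft_torque'],s['time_s'],s['width'])
E
```

```text
(array([436.4,  41.2]), 179, np.float64(0.81)) top [0.20910272 0.21017865]
(array([440.2,  -0.7]), 173, np.float64(0.73)) top [0.20884407 0.21044302]
(array([448. , -88.4]), 174, np.float64(0.75)) top [0.2092264  0.21053407]
(array([ 452.1, -129.5]), 180, np.float64(0.67)) top [0.20895507 0.2103967 ]
block top plane [0.01247723 0.00260407] 1076 0.16392015517709377
[ 0.4451445  -0.04323562  0.19421445] [-3.14050611e+00 -3.40731367e-04  1.66182041e+00] [-0.22904272  0.48694879 -7.54350914] [ 0.00123887 -0.00777479 -0.02064034] 13.4333 0.015048404720589716
```

View pics/s4.png

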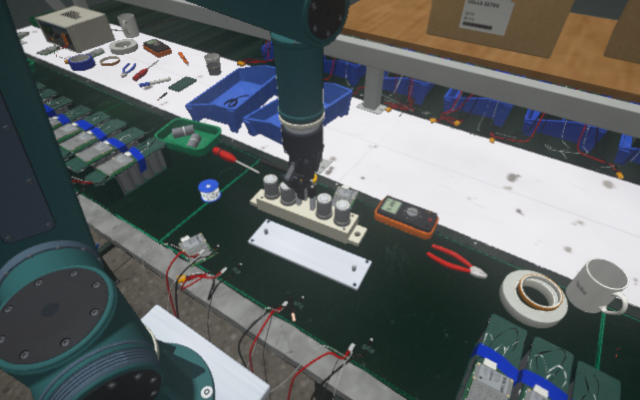

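The carrier is held level at about (305,215) in the image. All four cells are upright with their tops at 209 mm, about 119 mm above where they sat on the dock. The dock below is empty and the other items haven't moved.

```bash
python3 -c "
from rig import manip
print(manip.finish_job())"
```

```text
the job is handed in; nothing more can be done
None
```

The spare cell is seated in the empty pocket (pocket0), and the full carrier is held still and level about 12 cm above the dock; I've handed the job in, but the call returned no verdict.

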